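# Dispense one set of three battery cells from the gravity feeder

## Robot

A 6-joint arm with a two-finger parallel gripper is mounted at the origin on the work surface. World frame = base frame: x ahead of the robot, y to its left, z up, the work surface at z = 0. Lengths are in m, angles in rad, forces in N, time in s.
With the tool pointing down it reaches from about 0.375 to 0.825 m from the base axis. Payload 5.5 kg.
Tool frame: the origin (TCP) lies between the finger pads; the fingertips stand 19 mm ahead of it and the grasp point (between the pads) is the TCP (r.tips_ahead is the distance from the TCP to the fingertips, in m); z points along the fingers, y is the line along which they close (so a half turn about z gives the same grasp; the last joint's range is limited). The gripper opens to 85 mm and grips with 20 to 120 N. Pads are 22 mm wide; open, the fingers measure 114 mm over their backs; the gripper's body (76 mm by 85 mm) begins 54 mm behind the grasp point. The pads swing forward as they close: fully open they stand 13 mm farther back than shut.
Start: joints at [-1.119, 0.314, -0.047, 1.21, 0, 1.571], TCP at [0.262, -0.54, 0.229] pointing down, gripper open.
Joint ranges: [-2.67, 2.67], [-0.69, 1.73], [-1.03, 1.25], [-2.08, 2.16], [-1.42, 1.45], [-3.14, 3.14]. Speed limits (rad/s): [2.39, 2.39, 3.01, 3.14, 3.14, 3.14].

## Interface

Orientations are given as a unit quaternion [x, y, z, w].
In Python, from bench import r, imaging gives the robot as it stands.
- The arm moves only by the tool carry_out, never from a script. Its argument "steps" is a list of rows, each an object of numbers: "tx", "ty", "tz": the shift along the tool's x, y, z normalised to -1 to 1, where 1 is 100 mm; "ax", "ay", "az": the turn, a rotation vector about the tool's x, y, z normalised to -1 to 1, where 1 is 0.5 rad; "grip": the closure, from -1 (fully open) to 1 (shut), so that 0 is half open. In form: [{"tx": .., "ty": .., "tz": .., "ax": .., "ay": .., "az": .., "grip": ..}, ...]. A call has 1 to 8 rows; each row shifts and turns the commanded pose from where the row before left it, along the tool's axes as they then stand; what a row does not reach is not made up. A row lasts 1/10 s, in which the tool goes at most 50 mm and 8.59 degrees, less where a joint would pass 70% of its speed; a pose out of reach is approached as far as the arm can. A call with a number of a shift or a turn outside -1 to 1 is refused whole. A call with a gripper value outside its range is refused whole. The fingers move at their own pace and stop on an object; "force" is the grip in N (left out, the last holds). Time passes only in rows, so rows that do not move let the fingers close. It gives the time, the measured TCP pose, the force, the opening and the grip force at its end, in the units of the state.
- r.get_state(): the state, without advancing time (a new reading comes with each control period).
- imaging.get_image(name): name is "scene" or "top" or "wrist"; returns the picture (400x640x3 uint8, blue, green, red); there is no depth.
- imaging.get_calibration(name): a dict with "fovy" (degrees; the focal length in pixels is half the picture's height over the tangent of half this angle, whatever the lens; pixels are square), "cx", "cy" (the principal point, pixels), "T" (4x4, takes a point from camera to world coordinates). Camera axes: x right, y up, looking along -z (the intrinsics and any distortion apply to the point x, -y, -z); pixel columns grow to the right and rows downward; lengths in m; the calibration is good to about 2 mm. A picture is of the moment at which its call begins: read the wrist's pose just before it. get_calibration takes no time and is no camera call; for the wrist camera it gives the pose at the moment of the call.
- r.finish_job(): hands the job in; it is judged then, once.
The state is a dict: "t": time; "joints": joint angles; "qvel": joint speeds; "joint_efforts": joint torques, N m; "tcp_pos": TCP position; "orientation": TCP orientation; "ft_force": force on the tool from outside, world axes, zero at the start; "ft_torque": the same for the moment, N m; "gripper_width": finger opening in m; "gripper_force": force on a finger pad.
Only numpy, scipy, OpenCV 4.12 (cv2) and the standard library are available. Lean on these libraries where they do the work, as an engineer would, in place of code of your own. Each camera call takes 0.05 s, during which the arm holds its last target. There are 200 camera calls.

## Task

Dispense one set of three cells from the bench's gravity cell feeder: with the fingertips, press the rubber pad at the high back end of its spring rocker all the way down, and keep it down until all three cells have rolled under the lifted gate into the pick-up bay. Then let the rocker come back up by itself, so that the gate closes and the next three cells move up behind it. Give it just this one press, do not touch the gate or the cells, and leave the other things on the bench where they are.

Things in the scene. Friction and masses are not known exactly. Their poses are not given: they have to be found in the camera images.
- feeder: Cell feeder screwed to the bench: grey base plate 236 x 104 mm under an aluminium lane 68 mm wide, sloping down 10 degrees towards -x. Origin: centre of the underside; x towards the lane's high back end, z up. From the low lip (x -110 mm) to the gate (x -30 mm) is the open pick-up bay: dispensed cells rest there at x = -103, -85, -67 mm, z 26 to 33 mm. Uphill of the gate stands the queue.
- rocker (a joint): Steel rocker, rad: 0 at rest (gate down), 0.45 at its stop (pad down, gate up). Pin across the lane at feeder x 0, z 64 mm. A spring returns it: the pad takes 2 N at first, 4 N at the stop (more if the finger drags across the rubber). Cells pass the gate from about 0.38. While pressed, a blade under it holds back the fourth cell: one press lets out three; let go too soon, some are trapped and the count is wrong.
- pad (a point): Black rubber press pad on the rocker's high back end, 36 mm along the lane, 50 across, 5 thick, clear from above. Origin: centre of its top face; z is the face's normal. At rest it is at feeder x 65, z 112 mm, tipped 10 degrees up towards the back; fully pressed at x 79, z 79 mm (33 lower, 14 further back), tipped 16 degrees the other way.
- gate (a point): Flat steel gate plate, 56 mm wide and 35 mm high, bent down from the low front end of the rocker across the lane. This point is the middle of its lower edge, 3 mm above the lane floor when closed. It turns with the rocker: pressing the pad lifts it. It must not be touched.
- cell1: Cylindrical battery cell 18 mm in diameter, 65 mm long, 47 g, lying across the lane and free to roll; origin at its centre. It is number 1 from the gate at the start, one of the three to be dispensed.
- cell2: Cylindrical battery cell 18 mm in diameter, 65 mm long, 47 g, lying across the lane and free to roll; origin at its centre. It is number 2 from the gate at the start, one of the three to be dispensed.
- cell3: Cylindrical battery cell 18 mm in diameter, 65 mm long, 47 g, lying across the lane and free to roll; origin at its centre. It is number 3 from the gate at the start, one of the three to be dispensed.
- cell4: Cylindrical battery cell 18 mm in diameter, 65 mm long, 47 g, lying across the lane and free to roll; origin at its centre. It is number 4 from the gate at the start; it stays in the queue and moves up by three places when the rocker has been let go.
- cell5: Cylindrical battery cell 18 mm in diameter, 65 mm long, 47 g, lying across the lane and free to roll; origin at its centre. It is number 5 from the gate at the start; it stays in the queue and moves up by three places when the rocker has been let go.
- cell6: Cylindrical battery cell 18 mm in diameter, 65 mm long, 47 g, lying across the lane and free to roll; origin at its centre. It is number 6 from the gate at the start; it stays in the queue and moves up by three places when the rocker has been let go.
- holder: empty black plastic three-bay cell holder, an open tray 70 x 64 x 18 mm, loose, beside the feeder; origin at the centre of its underside. Leave it alone.
- flashlight: black pocket flashlight 120 mm long, 33 mm thick at the head, lying beside the feeder; origin under its middle. Leave it alone.
- flux_jar: small round jar with a black screw lid, 48 mm in diameter, 48 mm tall, behind the feeder's back end; origin at the centre of its underside. Leave it alone.
- multimeter: hand-held multimeter lying on its back, 180 x 84 x 36 mm, at the left; origin at the centre of its underside. Leave it alone.
- screwdriver: black-handled screwdriver 160 mm long, lying at the right; origin under its middle. Leave it alone.
- solder_spool: spool of solder standing on its flange, 60 mm in diameter, 45 mm tall, at the right; origin at the centre of its underside. Leave it alone.

How it is judged:
On the way:
1. the pad is held down by the fingers while all three cells roll under the gate into the bay (value of joint rocker above 0.3 rad and contact force between the fingers and rocker_c0 above 0.5 N and x of cell1 in the frame of feeder between -0.115 and -0.055 m and z of each of cell1, cell2, cell3 in the frame of feeder below 0.045 m and x of cell2 in the frame of feeder between -0.115 and -0.055 m and x of cell3 in the frame of feeder between -0.115 and -0.055 m), for 0.1 s.
At the end, for the whole second after the job is handed in: The rocker is back up (under 0.05 rad), the first three cells lie at rest in the pick-up bay between lip and gate, and the other three stand at rest in the queue, moved up to the closed gate to within 10 mm (value of joint rocker below 0.05 rad and x of cell1 in the frame of feeder between -0.115 and -0.055 m and z of each of cell1, cell2, cell3 in the frame of feeder below 0.045 m and x of cell2 in the frame of feeder between -0.115 and -0.055 m and x of cell3 in the frame of feeder between -0.115 and -0.055 m and linear speed of each of cell1, cell2, cell3, cell4, cell5, cell6 below 0.02 m/s and x of cell4 in the frame of feeder between -0.033 and -0.012 m and x of cell5 in the frame of feeder between -0.015 and 0.006 m and x of cell6 in the frame of feeder between 0.003 and 0.025 m); the robot touches nothing.
It fails at once if a fourth cell is let out under the gate (x of any of cell4, cell5, cell6 in the frame of feeder below -0.045 m).
It fails at once if the robot touches a cell (contact force between any of the fingers, the arm and cell1 above 0.3 N or contact force between any of the fingers, the arm and cell2 above 0.3 N or contact force between any of the fingers, the arm and cell3 above 0.3 N or contact force between any of the fingers, the arm and cell4 above 0.3 N or contact force between any of the fingers, the arm and cell5 above 0.3 N or contact force between any of the fingers, the arm and cell6 above 0.3 N).
It fails at once if the robot touches or lifts the gate (contact force between any of the fingers, the arm and rocker_c1 above 0.3 N).
It fails at once if something else on the bench is moved by more than 20 mm (distance of any of holder, flashlight, flux_jar, multimeter, screwdriver, solder_spool from where it was at the start of the episode above 0.02 m).
It also fails if it takes over 32 s, if anything falls off the work surface, if the arm or the gripper's body presses on something with over 40 N, if the wrist force passes 120 N, or if a joint passes its speed limit or range.

## Working session

There is one attempt and no reset: what is moved stays moved. The work goes in short steps, Python scripts to look and compute and a tool call to move; the robot and the scene stay as the last step left them, time stands still between calls to the robot, and variables do not carry over. Pictures are saved under pics/ and viewed, at most 10 in all, crops included, and the job is handed in when it is done.

Besides the shell and the picture viewer there is one more tool, called by a JSON object that holds its "api" and its "payload". carry_out: Moves the arm, as the interface text tells. Scaled input: -1 to 1 covers 100 mm each way for a shift and 0.5 rad each way for a turn. Its arguments: {"type":"object","properties":{"steps":{"type":"array","items":{"type":"object","properties":{"tx":{"type":"number"},"ty":{"type":"number"},"tz":{"type":"number"},"ax":{"type":"number"},"ay":{"type":"number"},"az":{"type":"number"},"grip":{"type":"number"}}}},"force":{"type":"number"}},"required":["steps"]}

```bash
mkdir -p pics
python3 - <<'E'
from bench import r, imaging
import cv2
s=r.get_state();print(s['t'],s['tcp_pos'],s['orientation'])
for n in("scene","top"):
    cv2.imwrite(f'pics/{n}0.png',imaging.get_image(n));c=imaging.get_calibration(n);print(n,c)
E
```

```text
0.0 [ 0.26170102 -0.53926308  0.2283334 ] [ 9.74593481e-01  2.23979507e-01 -1.86796781e-04 -8.31792924e-04]
scene {'fovy': 51.0227993590516, 'cx': 314.41505673344403, 'cy': 200.18414451863336, 'T': array([[ 0.17096679, -0.58661888,  0.79161142,  1.43207711],
       [ 0.98523142,  0.09407622, -0.14306889, -0.14566465],
       [ 0.0094551 ,  0.80438048,  0.59403927,  0.74239183],
       [ 0.        ,  0.        ,  0.        ,  1.        ]])}
top {'fovy': 43.137462872555126, 'cx': 312.5908194064949, 'cy': 206.69753464008036, 'T': array([[ 0.02915706,  0.99610385, -0.08322849,  0.40869076],
       [-0.99956671,  0.02871972, -0.00644743, -0.0108246 ],
       [-0.00403201,  0.08338041,  0.99650963,  1.74751339],
       [ 0.        ,  0.        ,  0.        ,  1.        ]])}
```

View pics/scene0.png

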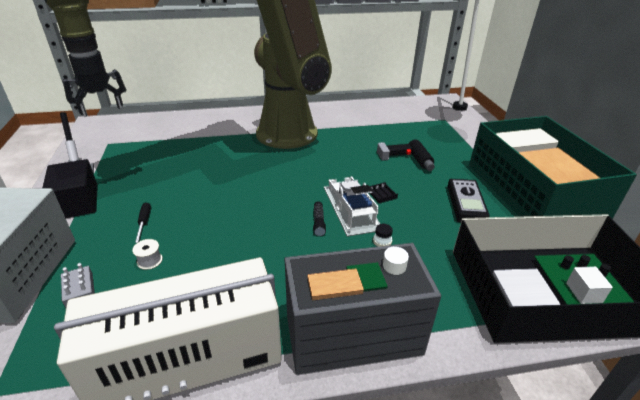

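View pics/top0.png

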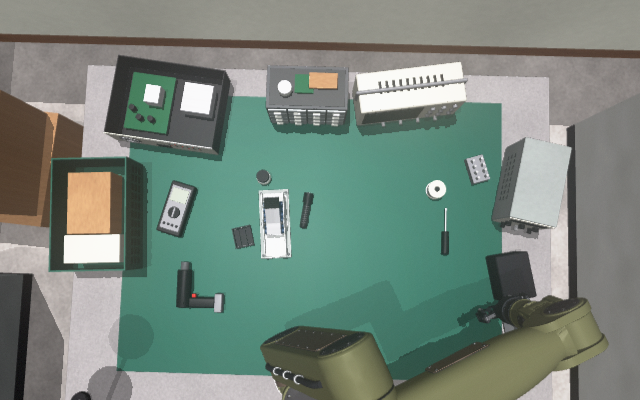

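The feeder is at about (275,224) in the top view, with the jar behind it at (263,177), so its back end points up in the image (world +x). Next I'll measure the base outline and enlarge the feeder in both views.

```bash
cat > h.py <<'E'
import numpy as np, cv2
from bench import r, imaging
def ray(c,u,v,h=400):
    f=h/2/np.tan(np.radians(c['fovy'])/2)
    T=np.array(c['T']);d=T[:3,:3]@np.array([(u-c['cx'])/f,-(v-c['cy'])/f,-1]);return T[:3,3],d
def onplane(c,u,v,z):
    o,d=ray(c,u,v);return o+d*(z-o[2])/d[2]
def proj(c,p):
    T=np.array(c['T']);q=T[:3,:3].T@(np.array(p)-T[:3,3]);f=200/np.tan(np.radians(c['fovy'])/2)
    return c['cx']-f*q[0]/q[2], c['cy']+f*q[1]/q[2]
E
python3 - <<'E'
from h import *
a=cv2.imread('pics/top0.png');b=cv2.imread('pics/scene0.png')
c=imaging.get_calibration('top')
roi=a[175:275,250:300];hsv=cv2.cvtColor(roi,cv2.COLOR_BGR2HSV)
m=((hsv[...,1]<60)&(hsv[...,2]>110)).astype(np.uint8)
k=max(cv2.findContours(m,0,1)[0],key=cv2.contourArea)
R=cv2.minAreaRect(k);bx=cv2.boxPoints(R)+[250,175];print(R,bx)
for p in bx: print(onplane(c,*p,0.006))
cr=lambda i,x,y,w,h,s:cv2.resize(i[y:y+h,x:x+w],None,fx=s,fy=s,interpolation=cv2.INTER_CUBIC)
A=cr(a,225,165,100,110,5);B=cr(b,300,165,120,90,4)
o=np.zeros((550,790,3),np.uint8);o[:A.shape[0],:400]=cr(a,235,165,80,110,5);o[:360,400:790]=B[:,:390];cv2.imwrite('pics/c1.png',o)
E
```

```text
((24.479246139526367, 48.52264404296875), (69.0217514038086, 30.71011734008789), 87.51044464111328) [[257.63962221 189.71132278]
 [288.320755   188.3773613 ]
 [291.31887054 257.33396912]
 [260.63773727 258.66792297]]
[0.60769819 0.19251498 0.006     ]
[0.61539777 0.08636938 0.006     ]
[0.37802781 0.0682156  0.006     ]
[0.37040969 0.17315758 0.006     ]
```

View pics/c1.png

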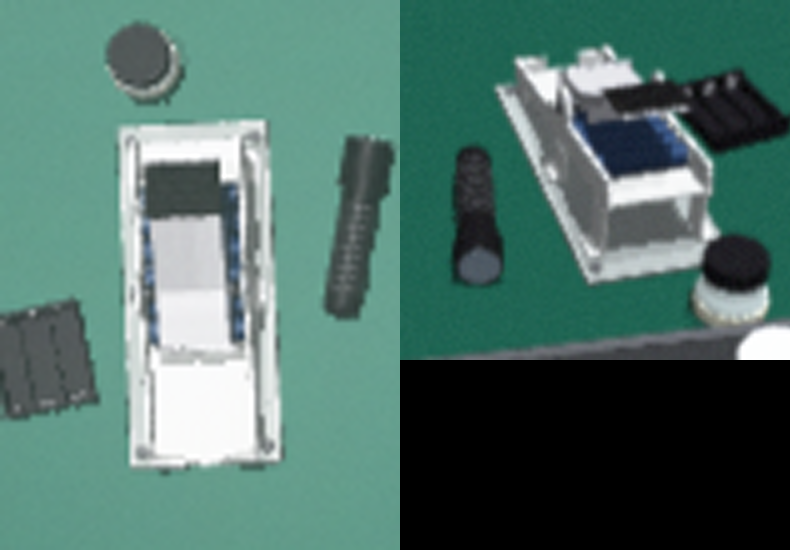

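The outline measures 238 x 105 mm against 236 x 104 given, so the base is confirmed. The pad shows at about (271.5,202.6) in top, and in the scene view at crop (645,97), which is about pixel (361,189). I'll check these against the pad position the model predicts.

Run:
```python
from h import *
ct=imaging.get_calibration('top');cs=imaging.get_calibration('scene')
print(onplane(ct,271.3,202.6,.112),onplane(cs,361.5,189.3,.112))
C=np.array([.4929,.1301]);u=np.array([.9969,.0782]);P=[*(C+.065*u),.112];print(P,proj(ct,P),proj(cs,P))
```

```text
[0.55477085 0.13416987 0.112     ] [0.56416542 0.1366488  0.112     ]
[np.float64(0.5576985), np.float64(0.135183), 0.112] (np.float64(271.0207476279756), np.float64(201.69371228022737)) (np.float64(360.3256820421038), np.float64(187.96405911582843))
```

{"api": "carry_out", "payload": {"steps": [{"tx": 0.3, "ty": -0.255, "grip": 1}, {"tx": 0.3, "ty": -0.255, "grip": 1}, {"tx": 0.3, "ty": -0.255, "grip": 1}, {"tx": 0.3, "ty": -0.255, "grip": 1}, {"tx": 0.3, "ty": -0.255, "grip": 1}, {"tx": 0.3, "ty": -0.255, "grip": 1}, {"tx": 0.3, "ty": -0.255, "grip": 1}, {"tx": 0.3, "ty": -0.255, "grip": 1}]}}

```text
schema error: expected keys tx, ty, tz, ax, ay, az, grip
```

{"api": "carry_out", "payload": {"steps": [{"tx": 0.3, "ty": -0.255, "grip": 1}, {"tx": 0.3, "ty": -0.255, "grip": 1}, {"tx": 0.3, "ty": -0.255, "grip": 1}, {"tx": 0.3, "ty": -0.255, "grip": 1}, {"tx": 0.3, "ty": -0.255, "grip": 1}, {"tx": 0.3, "ty": -0.255, "grip": 1}, {"az": 0.25, "grip": 1}, {"az": 0.25, "grip": 1}]}}

```text
schema error: expected keys tx, ty, tz, ax, ay, az, grip
```

The pad position agrees: the prediction and both rays lie within 7 mm of each other. The move calls were refused because every row needs all the keys.

{"api": "carry_out", "payload": {"steps": [{"tx": 0.3, "ty": -0.255, "tz": 0, "ax": 0, "ay": 0, "az": 0, "grip": 1}, {"tx": 0.3, "ty": -0.255, "tz": 0, "ax": 0, "ay": 0, "az": 0, "grip": 1}, {"tx": 0.3, "ty": -0.255, "tz": 0, "ax": 0, "ay": 0, "az": 0, "grip": 1}, {"tx": 0.3, "ty": -0.255, "tz": 0, "ax": 0, "ay": 0, "az": 0, "grip": 1}, {"tx": 0.3, "ty": -0.255, "tz": 0, "ax": 0, "ay": 0, "az": 0, "grip": 1}, {"tx": 0.3, "ty": -0.255, "tz": 0, "ax": 0, "ay": 0, "az": 0, "grip": 1}, {"tx": 0.3, "ty": -0.255, "tz": 0, "ax": 0, "ay": 0, "az": 0, "grip": 1}, {"tx": 0.3, "ty": -0.255, "tz": 0, "ax": 0, "ay": 0, "az": 0, "grip": 1}]}}

```text
t: 0.9
tcp_pos: [0.3889, -0.2499, 0.229]
orientation: [0.975, 0.224, -0.0, -0.0]
ft_force: [0.6, 0.9, 0.8]
gripper_width: 0.0001
gripper_force: 0.0
```

{"api": "carry_out", "payload": {"steps": [{"tx": 0.3, "ty": -0.255, "tz": 0, "ax": 0, "ay": 0, "az": 0, "grip": 1}, {"tx": 0.3, "ty": -0.255, "tz": 0, "ax": 0, "ay": 0, "az": 0, "grip": 1}, {"tx": 0.3, "ty": -0.255, "tz": 0, "ax": 0, "ay": 0, "az": 0, "grip": 1}, {"tx": 0.3, "ty": -0.255, "tz": 0, "ax": 0, "ay": 0, "az": 0, "grip": 1}, {"tx": 0.3, "ty": -0.255, "tz": 0, "ax": 0, "ay": 0, "az": 0, "grip": 1}, {"tx": 0, "ty": 0, "tz": 0, "ax": 0, "ay": 0, "az": 0.25, "grip": 1}, {"tx": 0, "ty": 0, "tz": 0, "ax": 0, "ay": 0, "az": 0.25, "grip": 1}, {"tx": 0, "ty": 0, "tz": 0, "ax": 0, "ay": 0, "az": 0.25, "grip": 1}]}}

```text
t: 1.7
tcp_pos: [0.4679, -0.0706, 0.2288]
orientation: [0.999, 0.036, -0.0, -0.0]
ft_force: [0.1, -0.8, 0.3]
gripper_width: -0.0001
gripper_force: 0.0
```

{"api": "carry_out", "payload": {"steps": [{"tx": 0.174, "ty": -0.331, "tz": 0, "ax": 0, "ay": 0, "az": 0, "grip": 1}, {"tx": 0.174, "ty": -0.331, "tz": 0, "ax": 0, "ay": 0, "az": 0, "grip": 1}, {"tx": 0.174, "ty": -0.331, "tz": 0, "ax": 0, "ay": 0, "az": 0, "grip": 1}, {"tx": 0.174, "ty": -0.331, "tz": 0, "ax": 0, "ay": 0, "az": 0, "grip": 1}, {"tx": 0.174, "ty": -0.331, "tz": 0, "ax": 0, "ay": 0, "az": 0, "grip": 1}, {"tx": 0.174, "ty": -0.331, "tz": 0, "ax": 0, "ay": 0, "az": 0, "grip": 1}, {"tx": 0, "ty": 0, "tz": 0.2, "ax": 0, "ay": 0, "az": 0, "grip": 1}, {"tx": 0, "ty": 0, "tz": 0.2, "ax": 0, "ay": 0, "az": 0, "grip": 1}]}}

```text
t: 2.5
tcp_pos: [0.5605, 0.0946, 0.1899]
orientation: [0.997, 0.073, -0.001, -0.019]
ft_force: [0.3, 0.0, 0.5]
gripper_width: -0.0001
gripper_force: 0.0
```

Run:
```python
from h import *
s=r.get_state();print(s['t'],s['tcp_pos'],s['orientation'],r.tips_ahead)
c=imaging.get_calibration('wrist');w=imaging.get_image('wrist');cs=imaging.get_calibration('scene');b=imaging.get_image('scene')
P=[.5577,.1352,.112];print('pad pred wrist',proj(c,P),'scene',proj(cs,P),'tip wrist',proj(c,np.array(s['tcp_pos'])-[0,0,r.tips_ahead]))
o=np.zeros((400,800,3),np.uint8);o[:,:440]=w[:,100:540];o[:,440:]=cv2.resize(b[135:235,310:400],(360,400),interpolation=2)
cv2.imwrite('pics/w1.png',o)
```

```text
2.5 [0.56045904 0.09459843 0.18985387] [ 0.99716319  0.07277896 -0.00126937 -0.01916202] 0.019
pad pred wrist (np.float64(273.04366673888086), np.float64(203.76097948926665)) scene (np.float64(360.3320694056303), np.float64(187.96380047421735)) tip wrist (np.float64(319.47774898662624), np.float64(239.03003402913862))
```

View pics/w1.png

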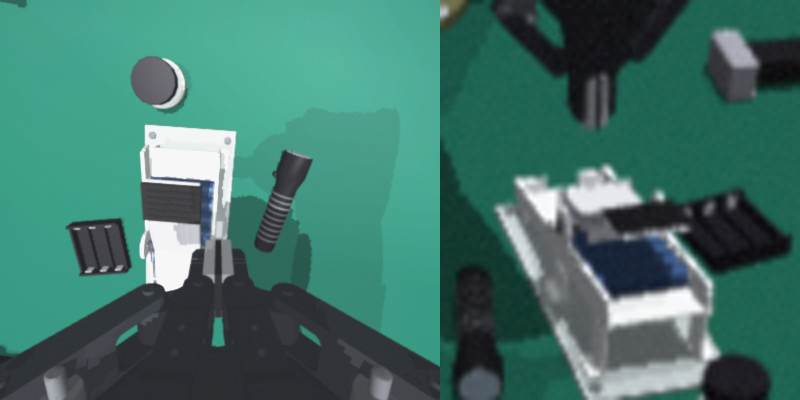

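The pad is at about (271,202) in the wrist image against (273,204) predicted, so the estimate is good to about 2 mm. The fingers have stopped about 40 mm short in y, with a slight tilt. I'll check whether that is lag or a joint limit.

{"api": "carry_out", "payload": {"steps": [{"tx": 0, "ty": 0, "tz": 0, "ax": 0, "ay": 0, "az": 0, "grip": 1}, {"tx": 0, "ty": 0, "tz": 0, "ax": 0, "ay": 0, "az": 0, "grip": 1}]}}

```text
t: 2.8
tcp_pos: [0.5603, 0.0938, 0.1914]
orientation: [0.997, 0.072, -0.001, -0.019]
ft_force: [-0.8, -0.6, -0.1]
gripper_width: 0.0002
gripper_force: 0.0
```

Run:
```python
from h import *
s=r.get_state();print(s['t'],s['tcp_pos'],s['orientation'],s['joints'],s['qvel'])
```

```text
2.8 [0.56029317 0.0938334  0.19144477] [ 9.97209614e-01  7.21311962e-02 -9.66901370e-04 -1.92130594e-02] [ 0.14338662  0.27046548 -0.19255836  1.10696811  0.03846872  3.14058019] [-7.09850822e-05 -7.65958564e-03  3.13125295e-03 -2.77891266e-03
  2.48717307e-04 -3.40554430e-04]
```

Joint 6 is at its end stop of 3.14. The finger yaw isn't critical, so I'll turn back by 0.3 rad, level the tool, and then go on.

{"api": "carry_out", "payload": {"steps": [{"tx": 0, "ty": 0, "tz": 0, "ax": 0, "ay": 0, "az": -0.3, "grip": 1}, {"tx": 0, "ty": 0, "tz": 0, "ax": 0, "ay": 0, "az": -0.3, "grip": 1}, {"tx": 0, "ty": 0, "tz": 0, "ax": -0.077, "ay": 0, "az": 0, "grip": 1}, {"tx": 0, "ty": 0, "tz": 0, "ax": 0, "ay": 0, "az": 0, "grip": 1}]}}

```text
t: 3.2
tcp_pos: [0.5603, 0.0944, 0.1918]
orientation: [0.975, 0.221, 0.007, -0.0]
ft_force: [0.0, -0.0, 0.9]
gripper_width: 0.0003
gripper_force: 0.0
```

```bash
cat > d.py <<'E'
from h import *
from scipy.spatial.transform import Rotation as R
import sys
s=r.get_state();M=R.from_quat(s['orientation']).as_matrix();print(s['t'],s['tcp_pos'],s['ft_force'],s['joints'][5]);print('z',M[:,2],'ax,ay fix',M.T@np.cross(M[:,2],[0,0,-1])/.5)
print('lane+x 10mm in units',M.T@[.00997,.00078,0]*10)
print('to target',M.T@(np.array(eval(sys.argv[1]))-s['tcp_pos'])*10)
E
python3 d.py '[.5577,.1352,.142]'
```

```text
3.2 [0.56025971 0.09435267 0.19175339] [ 0.03891146 -0.04938464  0.92186068] 2.862871847894358
z [ 0.01279865  0.00356592 -0.99991174] ax,ay fix [ 0.00457478 -0.0261755   0.        ]
lane+x 10mm in units [0.09334823 0.03585162 0.00130384]
to target [ 0.14611303 -0.3808881   0.49861901]
```

{"api": "carry_out", "payload": {"steps": [{"tx": 0.073, "ty": -0.19, "tz": 0, "ax": 0.005, "ay": -0.026, "az": 0, "grip": 1}, {"tx": 0.073, "ty": -0.19, "tz": 0, "ax": 0, "ay": 0, "az": 0, "grip": 1}, {"tx": 0, "ty": 0, "tz": 0.25, "ax": 0, "ay": 0, "az": 0, "grip": 1}, {"tx": 0, "ty": 0, "tz": 0.25, "ax": 0, "ay": 0, "az": 0, "grip": 1}, {"tx": 0, "ty": 0, "tz": 0, "ax": 0, "ay": 0, "az": 0, "grip": 1}]}}

```text
t: 3.7
tcp_pos: [0.5545, 0.1341, 0.1381]
orientation: [0.975, 0.22, -0.003, -0.0]
ft_force: [-0.6, -0.8, -0.2]
gripper_width: 0.0002
gripper_force: 0.0
```

```bash
python3 d.py '[.5577,.1352,.131]'
python3 - <<'E'
from h import *
w=imaging.get_image('wrist');b=imaging.get_image('scene')
o=np.zeros((400,800,3),np.uint8);o[:,:440]=w[:,100:540];o[:,440:]=cv2.resize(b[135:235,310:400],(360,400),interpolation=2)
cv2.imwrite('pics/w2.png',o)
E
```

```text
3.7 [0.55445612 0.13407063 0.13808821] [-0.57988664 -0.80277961 -0.2157099 ] 2.9339367317409524
z [-6.97841945e-03 -6.54355407e-04 -9.99975436e-01] ax,ay fix [-0.00481763  0.01316421  0.        ]
lane+x 10mm in units [ 0.09336991  0.03581198 -0.00070085]
to target [0.03460938 0.003917   0.07064656]
```

View pics/w2.png

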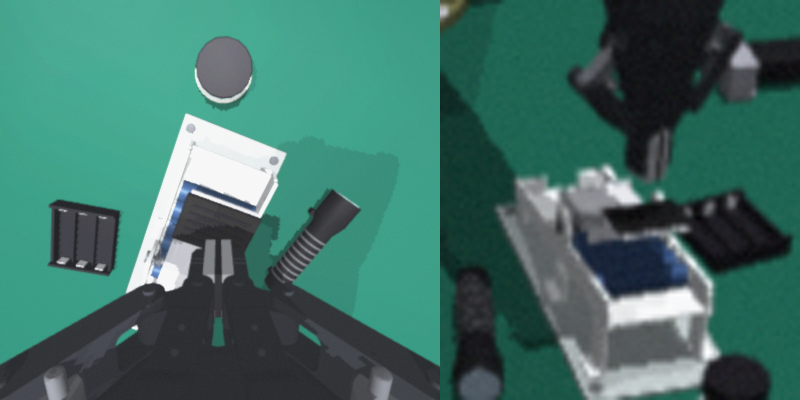

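The fingertips are above the pad's front half, about 3.5 mm short of its centre, and the surroundings are clear. I'll press along the pad's arc now.

{"api": "carry_out", "payload": {"steps": [{"tx": 0.035, "ty": 0.004, "tz": 0.07, "ax": 0, "ay": 0.013, "az": 0, "grip": 1}, {"tx": 0.03, "ty": 0.011, "tz": 0.051, "ax": 0, "ay": 0, "az": 0, "grip": 1}, {"tx": 0.03, "ty": 0.011, "tz": 0.051, "ax": 0, "ay": 0, "az": 0, "grip": 1}, {"tx": 0.023, "ty": 0.009, "tz": 0.055, "ax": 0, "ay": 0, "az": 0, "grip": 1}, {"tx": 0.023, "ty": 0.009, "tz": 0.055, "ax": 0, "ay": 0, "az": 0, "grip": 1}, {"tx": 0.014, "ty": 0.005, "tz": 0.05, "ax": 0, "ay": 0, "az": 0, "grip": 1}, {"tx": 0, "ty": 0, "tz": 0, "ax": 0, "ay": 0, "az": 0, "grip": 1}]}}

```text
t: 4.5
tcp_pos: [0.5734, 0.1368, 0.107]
orientation: [0.975, 0.22, 0.002, -0.001]
ft_force: [0.7, -0.1, 1.4]
gripper_width: 0.0002
gripper_force: 0.9
```

```bash
python3 d.py '[.5717,.1363,.098]'
```

```text
4.5 [0.57341218 0.13683476 0.10697373] [ 0.73027693 -0.099407    1.44933162] 2.930586161106635
z [ 0.00440446  0.0027319  -0.99998657] ax,ay fix [-0.00114666 -0.0103022   0.        ]
lane+x 10mm in units [0.09337047 0.03581442 0.00046043]
to target [-0.01821993 -0.00248023  0.08964603]
```

{"api": "carry_out", "payload": {"steps": [{"tx": 0, "ty": 0, "tz": 0.05, "ax": 0, "ay": 0, "az": 0, "grip": 1}, {"tx": 0, "ty": 0, "tz": 0, "ax": 0, "ay": 0, "az": 0, "grip": 1}, {"tx": 0, "ty": 0, "tz": 0, "ax": 0, "ay": 0, "az": 0, "grip": 1}]}}

```text
t: 4.8
tcp_pos: [0.5726, 0.1368, 0.1023]
orientation: [0.975, 0.22, 0.002, -0.001]
ft_force: [1.4, 0.9, 2.0]
gripper_width: -0.0003
gripper_force: 0.9
```

{"api": "carry_out", "payload": {"steps": [{"tx": 0, "ty": 0, "tz": 0.02, "ax": 0, "ay": 0, "az": 0, "grip": 1}, {"tx": 0, "ty": 0, "tz": 0, "ax": 0, "ay": 0, "az": 0, "grip": 1}, {"tx": 0, "ty": 0, "tz": 0, "ax": 0, "ay": 0, "az": 0, "grip": 1}]}}

```text
t: 5.1
tcp_pos: [0.5728, 0.1368, 0.1004]
orientation: [0.975, 0.22, 0.002, -0.001]
ft_force: [1.2, 0.3, 2.4]
gripper_width: 0.0001
gripper_force: 1.2
```

{"api": "carry_out", "payload": {"steps": [{"tx": 0, "ty": 0, "tz": 0.02, "ax": 0, "ay": 0, "az": 0, "grip": 1}, {"tx": 0, "ty": 0, "tz": 0, "ax": 0, "ay": 0, "az": 0, "grip": 1}, {"tx": 0, "ty": 0, "tz": 0, "ax": 0, "ay": 0, "az": 0, "grip": 1}]}}

```text
t: 5.4
tcp_pos: [0.5726, 0.1368, 0.0982]
orientation: [0.975, 0.22, 0.002, -0.001]
ft_force: [2.5, 0.9, 2.3]
gripper_width: -0.0003
gripper_force: 1.2
```

Run:
```python
from h import *
a=imaging.get_image('top');b=imaging.get_image('scene')
o=np.zeros((550,800,3),np.uint8);o[:,:400]=cv2.resize(a[165:275,235:315],(400,550),interpolation=2);o[:400,400:]=cv2.resize(b[145:245,310:410],(400,400),interpolation=2)
cv2.imwrite('pics/p1.png',o)
```

```text
(no output)
```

View pics/p1.png

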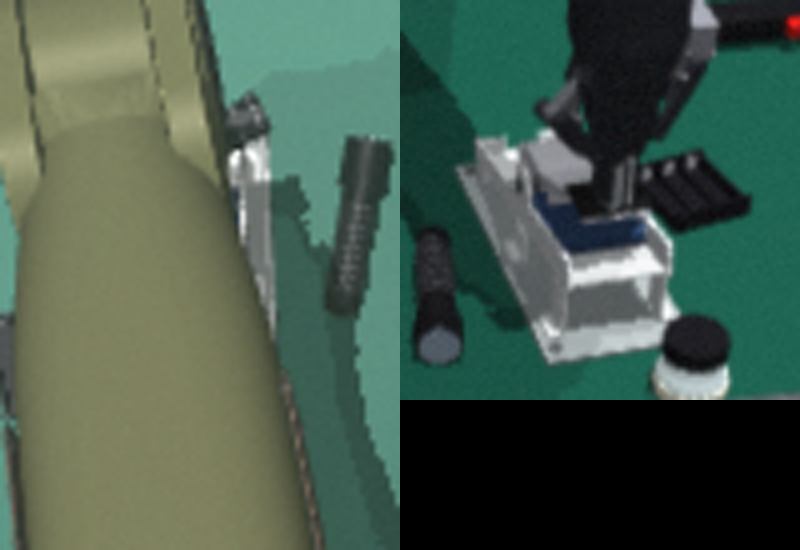

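The rocker front is clearly lifted and the fingers sit centrally on the pad. The top view is blocked by the arm. The force is still only about 2.3 N, so the stop hasn't been reached; I'll go further down in 2 mm steps.

{"api": "carry_out", "payload": {"steps": [{"tx": 0, "ty": 0, "tz": 0.02, "ax": 0, "ay": 0, "az": 0, "grip": 1}, {"tx": 0, "ty": 0, "tz": 0, "ax": 0, "ay": 0, "az": 0, "grip": 1}]}}

```text
t: 5.7
tcp_pos: [0.5732, 0.1368, 0.0963]
orientation: [0.975, 0.22, 0.002, -0.001]
ft_force: [2.7, -0.5, 4.2]
gripper_width: -0.0001
gripper_force: 1.6
```

{"api": "carry_out", "payload": {"steps": [{"tx": 0, "ty": 0, "tz": 0.02, "ax": 0, "ay": 0, "az": 0, "grip": 1}, {"tx": 0, "ty": 0, "tz": 0, "ax": 0, "ay": 0, "az": 0, "grip": 1}]}}

```text
t: 5.9
tcp_pos: [0.573, 0.1368, 0.0942]
orientation: [0.975, 0.22, 0.002, -0.001]
ft_force: [3.6, -0.5, 3.0]
gripper_width: 0.0002
gripper_force: 1.9
```

{"api": "carry_out", "payload": {"steps": [{"tx": 0, "ty": 0, "tz": 0.015, "ax": 0, "ay": 0, "az": 0, "grip": 1}, {"tx": 0, "ty": 0, "tz": 0, "ax": 0, "ay": 0, "az": 0, "grip": 1}, {"tx": 0, "ty": 0, "tz": 0, "ax": 0, "ay": 0, "az": 0, "grip": 1}]}}

```text
t: 6.2
tcp_pos: [0.5729, 0.1368, 0.0929]
orientation: [0.975, 0.22, 0.002, -0.001]
ft_force: [3.1, 0.8, 3.2]
gripper_width: -0.0001
gripper_force: 2.0
```

Run:
```python
from h import *
w=imaging.get_image('wrist');b=imaging.get_image('scene');s=r.get_state();print(s['ft_force'],s['tcp_pos'])
o=np.zeros((500,800,3),np.uint8);o[:400,:300]=w[:,150:450];o[:,300:]=cv2.resize(b[160:240,330:410],(500,500),interpolation=2)
cv2.imwrite('pics/p2.png',o)
```

```text
[3.26867338 0.09542377 4.2227742 ] [0.57276379 0.13680999 0.09281149]
```

View pics/p2.png

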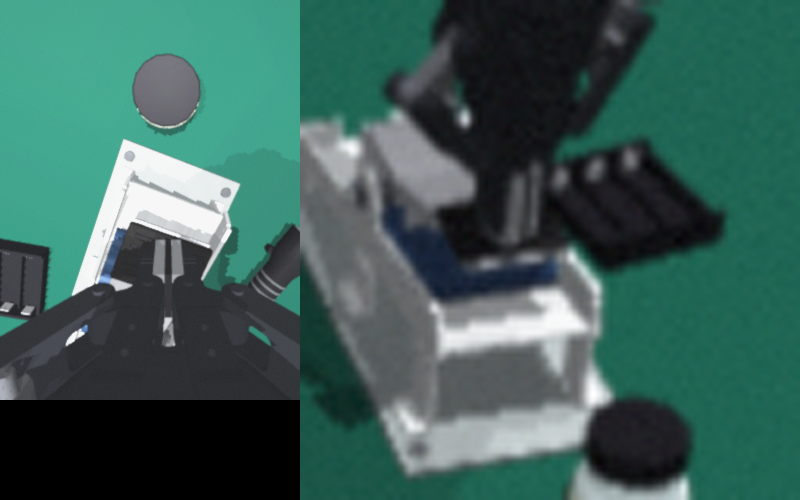

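The fingers are on the rear half of the pad and about 15 mm inside its edge. The contact is still springy (about 4 N), so I'll go on pressing until the force jumps.

{"api": "carry_out", "payload": {"steps": [{"tx": 0, "ty": 0, "tz": 0.015, "ax": 0, "ay": 0, "az": 0, "grip": 1}, {"tx": 0, "ty": 0, "tz": 0, "ax": 0, "ay": 0, "az": 0, "grip": 1}, {"tx": 0, "ty": 0, "tz": 0, "ax": 0, "ay": 0, "az": 0, "grip": 1}]}}

```text
t: 6.6
tcp_pos: [0.5728, 0.1368, 0.0913]
orientation: [0.975, 0.22, 0.002, -0.001]
ft_force: [4.2, -0.7, 3.6]
gripper_width: 0.0004
gripper_force: 2.1
```

{"api": "carry_out", "payload": {"steps": [{"tx": 0, "ty": 0, "tz": 0.015, "ax": 0, "ay": 0, "az": 0, "grip": 1}, {"tx": 0, "ty": 0, "tz": 0, "ax": 0, "ay": 0, "az": 0, "grip": 1}, {"tx": 0, "ty": 0, "tz": 0, "ax": 0, "ay": 0, "az": 0, "grip": 1}]}}

```text
t: 6.9
tcp_pos: [0.5728, 0.1368, 0.0898]
orientation: [0.975, 0.22, 0.002, -0.001]
ft_force: [3.8, 0.2, 3.1]
gripper_width: 0.0
gripper_force: 2.1
```

The contact still hasn't hardened, which may mean slipping towards the back edge. I'll check closely.

Run:
```python
from h import *
s=r.get_state();c=imaging.get_calibration('wrist');w=imaging.get_image('wrist');b=imaging.get_image('scene');cs=imaging.get_calibration('scene')
C=np.array([.4929,.1301]);u=np.array([.9969,.0782]);v=np.array([-.0782,.9969])
F=lambda x,y,z:[*(C+x*u+y*v),z]
def at(phi,lx,y): # pad point lx along pad from centre
    a=np.radians(36.45)-phi;t=np.radians(10)-phi
    return F(.0808*np.cos(a)+lx*np.cos(t),y,.064+.0808*np.sin(a)+lx*np.sin(t))
W=cv2.resize(w[200:330,200:400],None,fx=4,fy=4,interpolation=2)[:,:400*2]
B=cv2.resize(b[165:225,340:400],None,fx=5,fy=5,interpolation=2)
for phi,col in((.45,(0,0,255)),(.3,(0,255,255))):
  for p in [at(phi,lx,y) for lx in(-.018,.018) for y in(-.025,.025)]:
    q=proj(c,p);cv2.circle(W,(int((q[0]-200)*4),int((q[1]-200)*4)),3,col,-1)
    q=proj(cs,p);cv2.circle(B,(int((q[0]-340)*5),int((q[1]-165)*5)),2,col,-1)
o=np.zeros((600,800,3),np.uint8);o[:300,:]=W[:300];o[300:,:300]=B
# original resting scene for comparison
o[300:,300:600]=cv2.resize(b[165:225,340:400],(300,300),interpolation=2)
cv2.imwrite('pics/p3.png',o)
```

```text
(no output)
```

View pics/p3.png

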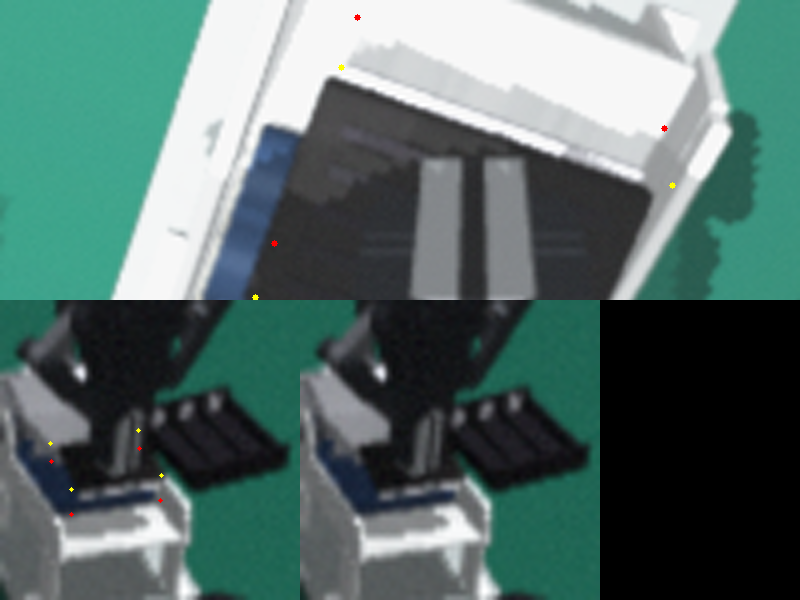

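From the overlay, the pad's back edge sits at the 0.25–0.3 rad position (yellow dots), not yet at 0.45 (red). So the fingertips are properly on the pad but stand higher than nominal. The pad needs roughly 12 mm more travel, following it back by about 3 mm.

{"api": "carry_out", "payload": {"steps": [{"tx": 0.01, "ty": 0.004, "tz": 0.035, "ax": 0, "ay": 0, "az": 0, "grip": 1}, {"tx": 0.01, "ty": 0.004, "tz": 0.035, "ax": 0, "ay": 0, "az": 0, "grip": 1}, {"tx": 0, "ty": 0, "tz": 0, "ax": 0, "ay": 0, "az": 0, "grip": 1}]}}

```text
t: 7.3
tcp_pos: [0.575, 0.137, 0.0822]
orientation: [0.975, 0.22, 0.002, -0.001]
ft_force: [4.1, -0.1, 3.8]
gripper_width: 0.0001
gripper_force: 2.4
```

{"api": "carry_out", "payload": {"steps": [{"tx": 0.01, "ty": 0.004, "tz": 0.02, "ax": 0, "ay": 0, "az": 0, "grip": 1}, {"tx": 0, "ty": 0, "tz": 0, "ax": 0, "ay": 0, "az": 0, "grip": 1}]}}

```text
t: 7.5
tcp_pos: [0.5756, 0.137, 0.0803]
orientation: [0.975, 0.22, 0.002, -0.001]
ft_force: [2.7, 0.2, 3.7]
gripper_width: -0.0
gripper_force: 2.1
```

{"api": "carry_out", "payload": {"steps": [{"tx": 0, "ty": 0, "tz": 0.02, "ax": 0, "ay": 0, "az": 0, "grip": 1}, {"tx": 0, "ty": 0, "tz": 0, "ax": 0, "ay": 0, "az": 0, "grip": 1}]}}

```text
t: 7.7
tcp_pos: [0.576, 0.1371, 0.0786]
orientation: [0.975, 0.22, 0.002, -0.001]
ft_force: [3.5, 0.3, 3.8]
gripper_width: 0.0
gripper_force: 2.2
```

{"api": "carry_out", "payload": {"steps": [{"tx": 0, "ty": 0, "tz": 0.02, "ax": 0, "ay": 0, "az": 0, "grip": 1}, {"tx": 0, "ty": 0, "tz": 0, "ax": 0, "ay": 0, "az": 0, "grip": 1}]}}

```text
t: 7.9
tcp_pos: [0.5764, 0.1371, 0.077]
orientation: [0.975, 0.22, 0.002, -0.001]
ft_force: [2.3, -0.2, 5.8]
gripper_width: 0.0004
gripper_force: 3.1
```

{"api": "carry_out", "payload": {"steps": [{"tx": 0, "ty": 0, "tz": 0.015, "ax": 0, "ay": 0, "az": 0, "grip": 1}, {"tx": 0, "ty": 0, "tz": 0, "ax": 0, "ay": 0, "az": 0, "grip": 1}]}}

```text
t: 8.1
tcp_pos: [0.5765, 0.1371, 0.0765]
orientation: [0.975, 0.22, 0.003, -0.001]
ft_force: [1.1, -1.0, 11.8]
gripper_width: 0.0001
gripper_force: 6.0
```

{"api": "carry_out", "payload": {"steps": [{"tx": 0, "ty": 0, "tz": 0.015, "ax": 0, "ay": 0, "az": 0, "grip": 1}, {"tx": 0, "ty": 0, "tz": 0, "ax": 0, "ay": 0, "az": 0, "grip": 1}]}}

```text
t: 8.3
tcp_pos: [0.5767, 0.1372, 0.0759]
orientation: [0.975, 0.22, 0.003, -0.001]
ft_force: [-1.3, -0.9, 18.9]
gripper_width: -0.0002
gripper_force: 9.0
```

The force jumps from 4 to 19 N, so the rocker is at its stop. I'll hold it there for the cells to roll.

{"api": "carry_out", "payload": {"steps": [{"tx": 0, "ty": 0, "tz": 0, "ax": 0, "ay": 0, "az": 0, "grip": 1}, {"tx": 0, "ty": 0, "tz": 0, "ax": 0, "ay": 0, "az": 0, "grip": 1}, {"tx": 0, "ty": 0, "tz": 0, "ax": 0, "ay": 0, "az": 0, "grip": 1}, {"tx": 0, "ty": 0, "tz": 0, "ax": 0, "ay": 0, "az": 0, "grip": 1}, {"tx": 0, "ty": 0, "tz": 0, "ax": 0, "ay": 0, "az": 0, "grip": 1}, {"tx": 0, "ty": 0, "tz": 0, "ax": 0, "ay": 0, "az": 0, "grip": 1}, {"tx": 0, "ty": 0, "tz": 0, "ax": 0, "ay": 0, "az": 0, "grip": 1}, {"tx": 0, "ty": 0, "tz": 0, "ax": 0, "ay": 0, "az": 0, "grip": 1}]}}

```text
t: 9.1
tcp_pos: [0.5766, 0.1372, 0.076]
orientation: [0.975, 0.22, 0.003, -0.001]
ft_force: [-0.7, -1.1, 19.4]
gripper_width: -0.0
gripper_force: 8.9
```

{"api": "carry_out", "payload": {"steps": [{"tx": 0, "ty": 0, "tz": 0, "ax": 0, "ay": 0, "az": 0, "grip": 1}, {"tx": 0, "ty": 0, "tz": 0, "ax": 0, "ay": 0, "az": 0, "grip": 1}, {"tx": 0, "ty": 0, "tz": 0, "ax": 0, "ay": 0, "az": 0, "grip": 1}, {"tx": 0, "ty": 0, "tz": 0, "ax": 0, "ay": 0, "az": 0, "grip": 1}, {"tx": 0, "ty": 0, "tz": 0, "ax": 0, "ay": 0, "az": 0, "grip": 1}, {"tx": 0, "ty": 0, "tz": 0, "ax": 0, "ay": 0, "az": 0, "grip": 1}, {"tx": 0, "ty": 0, "tz": 0, "ax": 0, "ay": 0, "az": 0, "grip": 1}, {"tx": 0, "ty": 0, "tz": 0, "ax": 0, "ay": 0, "az": 0, "grip": 1}]}}

```text
t: 9.9
tcp_pos: [0.5766, 0.1372, 0.0759]
orientation: [0.975, 0.22, 0.003, -0.001]
ft_force: [-1.2, -0.6, 18.2]
gripper_width: -0.0001
gripper_force: 8.9
```

Run:
```python
from h import *
s=r.get_state();c=imaging.get_calibration('wrist');w=imaging.get_image('wrist');b=imaging.get_image('scene');cs=imaging.get_calibration('scene')
C=np.array([.4929,.1301]);u=np.array([.9969,.0782]);v=np.array([-.0782,.9969])
F=lambda x,y,z:[*(C+x*u+y*v),z]
def at(phi,lx,y):
    a=np.radians(36.45)-phi;t=np.radians(10)-phi
    return F(.0808*np.cos(a)+lx*np.cos(t),y,.064+.0808*np.sin(a)+lx*np.sin(t))
B=cv2.resize(b[155:235,330:410],None,fx=5,fy=5,interpolation=2);B2=B.copy()
for p in [at(.45,lx,y) for lx in(-.018,.018) for y in(-.025,.025)]:
    q=proj(cs,p);cv2.circle(B,(int((q[0]-330)*5),int((q[1]-155)*5)),2,(0,0,255),-1)
o=np.zeros((600,800,3),np.uint8);o[:400,:400]=B;o[:400,400:]=B2;o[400:,:640]=w[200:]
cv2.imwrite('pics/p4.png',o);print(s['t'],s['ft_force'])
```

```text
9.9 [-1.16801622 -0.5982246  18.17139378]
```

View pics/p4.png

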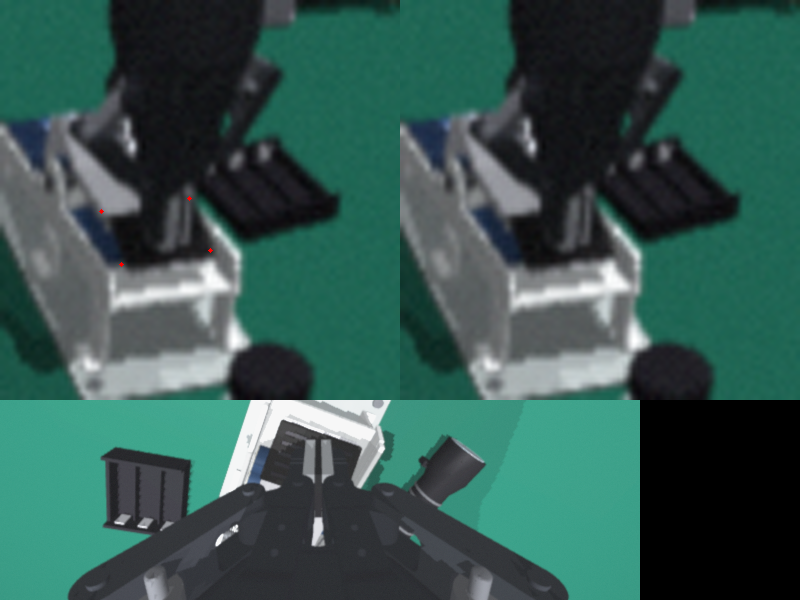

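The pad matches the fully-pressed position (red dots), and blue cells are visible in the bay at the upper left, around (30,135). Now I'll release straight up and swing clear.

{"api": "carry_out", "payload": {"steps": [{"tx": 0, "ty": 0, "tz": -0.2, "ax": 0, "ay": 0, "az": 0, "grip": 1}, {"tx": 0, "ty": 0, "tz": -0.4, "ax": 0, "ay": 0, "az": 0, "grip": 1}, {"tx": 0, "ty": 0, "tz": -0.4, "ax": 0, "ay": 0, "az": 0, "grip": 1}, {"tx": 0, "ty": 0, "tz": -0.4, "ax": 0, "ay": 0, "az": 0, "grip": 1}, {"tx": 0, "ty": 0, "tz": 0, "ax": 0, "ay": 0, "az": 0, "grip": 1}]}}

```text
t: 10.5
tcp_pos: [0.5769, 0.1372, 0.2186]
orientation: [0.975, 0.22, 0.005, -0.001]
ft_force: [0.5, -0.2, -0.3]
gripper_width: 0.0002
gripper_force: 0.0
```

{"api": "carry_out", "payload": {"steps": [{"tx": -0.2, "ty": 0.4, "tz": 0, "ax": 0, "ay": 0, "az": 0, "grip": 1}, {"tx": -0.2, "ty": 0.4, "tz": 0, "ax": 0, "ay": 0, "az": 0, "grip": 1}, {"tx": -0.2, "ty": 0.4, "tz": 0, "ax": 0, "ay": 0, "az": 0, "grip": 1}, {"tx": -0.2, "ty": 0.4, "tz": 0, "ax": 0, "ay": 0, "az": 0, "grip": 1}, {"tx": -0.2, "ty": 0.4, "tz": 0, "ax": 0, "ay": 0, "az": 0, "grip": 1}, {"tx": -0.1, "ty": 0.4, "tz": 0, "ax": 0, "ay": 0, "az": 0, "grip": 1}, {"tx": -0.1, "ty": 0.4, "tz": 0, "ax": 0, "ay": 0, "az": 0, "grip": 1}, {"tx": 0, "ty": 0, "tz": 0, "ax": 0, "ay": 0, "az": 0, "grip": 1}]}}

```text
t: 11.3
tcp_pos: [0.5862, -0.1717, 0.2107]
orientation: [0.976, 0.218, 0.0, -0.001]
ft_force: [1.4, 0.9, -0.2]
gripper_width: -0.0002
gripper_force: 0.0
```

Run:
```python
from h import *
a=imaging.get_image('top');b=imaging.get_image('scene')
o=np.zeros((550,800,3),np.uint8);o[:,:400]=cv2.resize(a[165:275,235:315],(400,550),interpolation=2);o[:400,400:]=cv2.resize(b[145:245,310:410],(400,400),interpolation=2)
cv2.imwrite('pics/f.png',o);print(r.get_state()['t'])
ct=imaging.get_calibration('top');C=np.array([.4929,.1301]);u=np.array([.9969,.0782]);v=np.array([-.0782,.9969])
for x in(-.103,-.085,-.067):print([round(float(k)) for k in (np.array(proj(ct,[*(C+x*u),.035]))-[235,165])*5])
```

```text
11.4
[200, 442]
[199, 415]
[198, 388]
```

View pics/f.png

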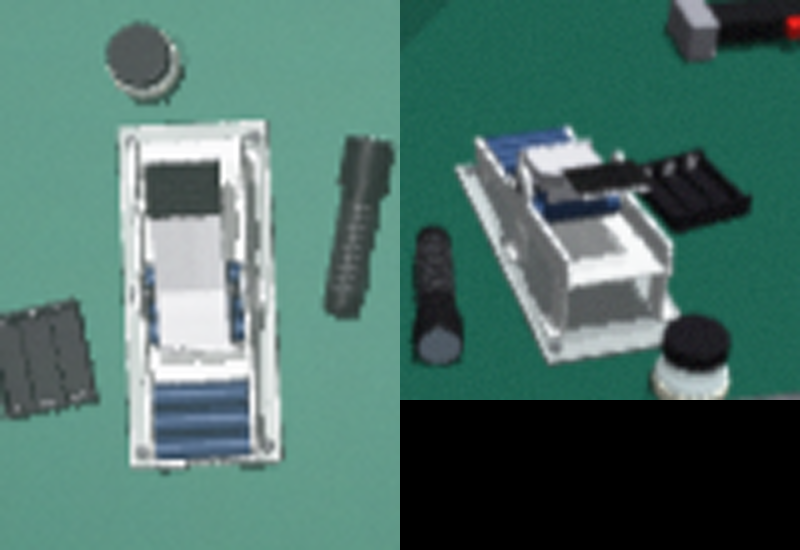

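Three cells lie in the bay, at rows of about 390, 415 and 442, as predicted. The rocker is back at rest, the other three cells have moved up to the gate, and the neighbouring things I can see haven't moved. I'll wait briefly for everything to settle, then hand in.

{"api": "carry_out", "payload": {"steps": [{"tx": 0, "ty": 0, "tz": 0, "ax": 0, "ay": 0, "az": 0, "grip": 1}, {"tx": 0, "ty": 0, "tz": 0, "ax": 0, "ay": 0, "az": 0, "grip": 1}, {"tx": 0, "ty": 0, "tz": 0, "ax": 0, "ay": 0, "az": 0, "grip": 1}, {"tx": 0, "ty": 0, "tz": 0, "ax": 0, "ay": 0, "az": 0, "grip": 1}, {"tx": 0, "ty": 0, "tz": 0, "ax": 0, "ay": 0, "az": 0, "grip": 1}]}}

```text
t: 11.9
tcp_pos: [0.5876, -0.1672, 0.2132]
orientation: [0.975, 0.221, 0.002, -0.001]
ft_force: [-1.0, 0.6, 0.3]
gripper_width: 0.0
gripper_force: 0.0
```

```bash
python3 -c "
from bench import r
print(r.finish_job())"
```

```text
the job is handed in; nothing more can be done
None
```

The job is handed in, with no verdict returned: one press let three cells into the bay, the rocker came back up, and the next three cells moved up to the gate, as the last pictures show.

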